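# Re-sort the microscope objectives into their colour-matched stands

### The job

The four microscope objectives have been put back into the wrong storage stands (one may be right already): move them so that each stands upright inside the stand of its own colour, and use the empty grey stand as the resting place on the way; the grey stand is empty again at the end. Set them down gently without dropping, tipping or laying one on the bare bench, and leave the little amber bottle where it is.

Things in the scene. Friction and masses are not known exactly. Their poses are not given: they have to be found in the camera images.
- lens_red: microscope objective standing upright, loose, about 150 g: a round black barrel 34 mm in diameter and straight from its foot to 48 mm (bright metal foot ring below, red band from 40 mm), then a red cone and a metal nose 18 mm wide; 62 mm tall. Grip it by the straight barrel. Origin: centre of its underside, z up along its axis.
- lens_yellow: microscope objective standing upright, loose, about 150 g: a round black barrel 34 mm in diameter and straight from its foot to 48 mm (bright metal foot ring below, yellow band from 40 mm), then a yellow cone and a metal nose 18 mm wide; 62 mm tall. Grip it by the straight barrel. Origin: centre of its underside, z up along its axis.
- lens_green: microscope objective standing upright, loose, about 150 g: a round black barrel 34 mm in diameter and straight from its foot to 48 mm (bright metal foot ring below, green band from 40 mm), then a green cone and a metal nose 18 mm wide; 62 mm tall. Grip it by the straight barrel. Origin: centre of its underside, z up along its axis.
- lens_blue: microscope objective standing upright, loose, about 150 g: a round black barrel 34 mm in diameter and straight from its foot to 48 mm (bright metal foot ring below, blue band from 40 mm), then a blue cone and a metal nose 18 mm wide; 62 mm tall. Grip it by the straight barrel. Origin: centre of its underside, z up along its axis.
- stand_red: storage stand, red plastic, fixed to the bench: a round shallow cup 68 mm in outer diameter, rim 13 mm high and 4 mm thick, flat inner floor 60 mm wide, 8 mm above the bench. An objective stands in it at the start, perhaps not the one of its colour. Origin: centre of its underside, on the bench.
- stand_yellow: storage stand, yellow plastic, fixed to the bench: a round shallow cup 68 mm in outer diameter, rim 13 mm high and 4 mm thick, flat inner floor 60 mm wide, 8 mm above the bench. An objective stands in it at the start, perhaps not the one of its colour. Origin: centre of its underside, on the bench.
- stand_green: storage stand, green plastic, fixed to the bench: a round shallow cup 68 mm in outer diameter, rim 13 mm high and 4 mm thick, flat inner floor 60 mm wide, 8 mm above the bench. An objective stands in it at the start, perhaps not the one of its colour. Origin: centre of its underside, on the bench.
- stand_blue: storage stand, blue plastic, fixed to the bench: a round shallow cup 68 mm in outer diameter, rim 13 mm high and 4 mm thick, flat inner floor 60 mm wide, 8 mm above the bench. An objective stands in it at the start, perhaps not the one of its colour. Origin: centre of its underside, on the bench.
- stand_grey: spare storage stand, grey plastic, fixed to the bench: a round shallow cup 68 mm in outer diameter, rim 13 mm high and 4 mm thick, flat inner floor 60 mm wide, 8 mm above the bench. Empty at the start. Origin: centre of its underside, on the bench.
- oil: bystander: small loose amber bottle with a white cap, 34 mm in diameter, 75 mm tall, upright among the stands. Origin: centre of its underside.

How it is judged:
By the outcome, as a careful person would: the job done as asked, in the order asked, and still so for the second after the job is handed in, with the robot touching nothing.
It also fails if it takes over 125 s, if anything falls off the work surface, if the arm or the gripper's body presses on something with over 40 N, if the wrist force passes 120 N, or if a joint passes its speed limit or range.

### The arm

A 6-joint arm with a two-finger parallel gripper is mounted at the origin on the work surface. World frame = base frame: x ahead of the robot, y to its left, z up, the work surface at z = 0. Lengths are in m, angles in rad, forces in N, time in s.
With the tool pointing down it reaches from about 0.3 to 0.775 m from the base axis. Payload 14.6 kg.
Tool frame: the origin (TCP) lies at the very end of the fingers, on their centre line; the grasp point (between the pads) lies 19 mm behind it (manip.hold_point_z is the distance from the TCP to the grasp point, in m); z points along the fingers, y is the line along which they close (so a half turn about z gives the same grasp; the last joint's range is limited). The gripper opens to 85 mm and grips with 20 to 120 N. Pads are 22 mm wide; open, the fingers measure 114 mm over their backs; the gripper's body (76 mm by 85 mm) begins 54 mm behind the grasp point. The pads swing forward as they close: fully open they stand 13 mm farther back than shut.
Start: joints at [1.066, 0.3, 1.521, -0, 1.321, -0.067], TCP at [0.233, 0.498, 0.231] pointing down, gripper open.
Joint ranges: [-3.03, 3.03], [-0.79, 2.21], [0.23, 2.52], [-1.04, 4.18], [0, 3.07], [-2.55, 2.55]. Speed limits (rad/s): [2.22, 2.22, 2.57, 3.14, 3.14, 3.14].

### API

Orientations are given as a unit quaternion [w, x, y, z].
In Python, from rig import telemetry, vision, ticket, manip gives the robot as it stands.
- The arm moves only by the tool send_path, called after "Request:" as a command line: name --argument value ..., lists and objects as JSON in quotes. Schema: {"type":"object","properties":{"ticks":{"type":"array","items":{"type":"number"},"minItems":7,"maxItems":140},"clamp_n":{"type":"number"},"only":{"type":"string"},"quiet":{"type":"boolean"},"lines":{"type":"string"}},"required":["ticks"],"additionalProperties":false}. ticks is one flat list of numbers that holds 1 to 20 rows one after another, with no inner brackets; each row has 7 numbers: the finger opening in m, then dx, dy, dz in shares of the most that a row can go, 1 being 62.5 mm, then a rotation vector rx, ry, rz in fractions of the full range, 1 being 2 pi rad; each row shifts and turns the commanded pose from where the row before left it, along the tool's axes as they then stand; what a row does not reach is not made up. A row lasts 1/8 s, in which the tool goes at most 0.0625 m and 0.188 rad, less where a joint would pass 70% of its speed; a pose out of reach is approached as far as the arm can. The fingers move at their own pace and stop on an object; clamp_n is the grip in N (left out, the last holds). Time passes only in rows, so rows that do not move let the fingers close. The tool returns the time, the measured TCP pose, the force, the opening and the grip force at its end. only (a regular expression) keeps the lines of the reply that match it, lines (a string "A,B") keeps lines A to B, and quiet returns only ok. Shift and turn numbers lie between -1 and 1, and a call with a number outside is refused. Input that does not fit is refused with a message, and nothing moves.
- telemetry.observe(): the state, without advancing time (a new reading comes with each control period).
- vision.grab_frame(name): name is "scene" or "top" or "wrist"; returns the picture (420x560x3 uint8, red, green, blue); there is no depth.
- vision.camera_params(name): a dict with "mtx" (3x3 intrinsics, pixels), "dist" ([k1, k2, p1, p2, k3] as OpenCV has them; the pictures are not rectified), "R" (3x3) and "t" (3): a world point X has camera coordinates R X + t. Camera axes: x right, y down, z forward; pixel columns grow to the right and rows downward; lengths in m; the calibration is good to about 2 mm. A picture is of the moment at which its call begins: read the wrist's pose just before it. camera_params takes no time and is no camera call; for the wrist camera it gives the pose at the moment of the call.
- ticket.sign_off(): hands the job in; it is judged then, once.
The state is a dict: "time": time; "joint_positions": joint angles; "joint_vel": joint speeds; "effort": joint torques, N m; "tcp_pos": TCP position; "orientation": TCP orientation; "wrist_force": force on the tool from outside, world axes, zero at the start; "torque": the same for the moment, N m; "width": finger opening in m; "finger_force": force on a finger pad.
Only numpy, scipy, OpenCV 4.12 (cv2) and the standard library are available. Lean on these libraries where they do the work, as an engineer would, in place of code of your own. Each camera call takes 0.05 s, during which the arm holds its last target. There are 200 camera calls.

## Working session

There is one attempt and no reset: what is moved stays moved. The work goes in short steps, Python scripts to look and compute and a tool call to move; the robot and the scene stay as the last step left them, time stands still between calls to the robot, and variables do not carry over. Pictures are saved under pics/ and viewed, at most 14 in all, crops included, and the job is handed in when it is done.

```bash
mkdir -p pics; ls; python3 - <<'E'
from rig import telemetry, vision, manip
import cv2
s=telemetry.observe(); print(s['time'],s['tcp_pos'],s['orientation'],s['width'],manip.hold_point_z)
for n in('top','scene'):
    cv2.imwrite(f'pics/{n}0.png',vision.grab_frame(n)[:,:,::-1])
    p=vision.camera_params(n);print(n,p)
E
```

```text
pics
0.0 [0.23305273 0.49789866 0.2306914 ] [-1.84613059e-04  2.17184593e-01  9.76130352e-01 -5.95354094e-04] 0.08567535342838806 0.0187
top {'mtx': array([[474.53302867,   0.        , 273.45317527],
       [  0.        , 474.53302867, 208.07416097],
       [  0.        ,   0.        ,   1.        ]]), 'dist': array([0.02363306, 0.        , 0.        , 0.        , 0.        ]), 'R': array([[ 2.73895759e-02, -9.99615250e-01,  4.37747922e-03],
       [-9.83259009e-01, -2.77300610e-02, -1.80090988e-01],
       [ 1.80143086e-01,  6.28419920e-04, -9.83640216e-01]]), 't': array([0.00205645, 0.53295226, 0.65539593])}
scene {'mtx': array([[486.89279569,   0.        , 276.85621963],
       [  0.        , 486.89279569, 213.26564081],
       [  0.        ,   0.        ,   1.        ]]), 'dist': array([-0.14033716,  0.        ,  0.        ,  0.        ,  0.        ]), 'R': array([[ 0.52863932,  0.84879148, -0.00966911],
       [ 0.49493886, -0.31746909, -0.80885654],
       [-0.68962018,  0.42280776, -0.58792653]]), 't': array([-0.2969613 , -0.24257217,  1.186598  ])}
```

View pics/top0.png

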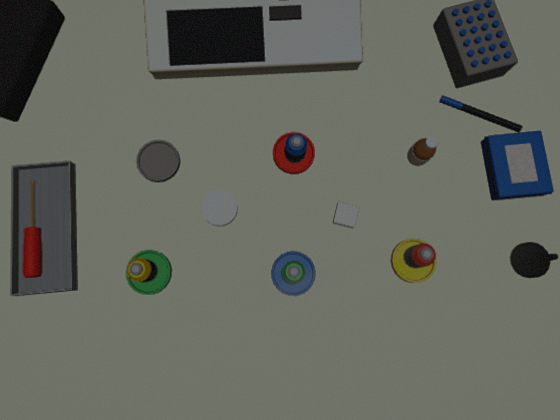

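View pics/scene0.png

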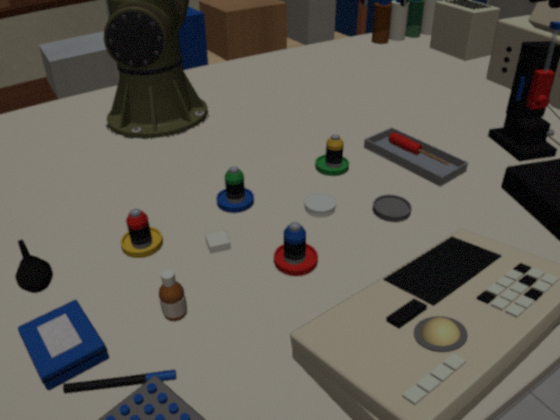

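The top view shows blue on the red stand (294,153), yellow on green (149,272), green on blue (293,273), red on yellow (414,260), grey empty (158,161), and the bottle at (424,148). The scene view agrees. All four are wrong, so this is one cycle. Next I'll measure positions.

```bash
cat > h.py <<'E'
import numpy as np, cv2
from rig import telemetry, vision
def ray(px,p):
    u=cv2.undistortPoints(np.float64(px).reshape(-1,1,2),p['mtx'],p['dist']).reshape(-1,2)
    d=np.c_[u,np.ones(len(u))]@p['R']; return -p['R'].T@p['t'],d
def onz(px,p,z):
    c,d=ray(px,p); return c[:2]+d[:,:2]*((z-c[2])/d[:,2])[:,None]
def comps(mask,near,r,amin=15):
    n,l,st,ce=cv2.connectedComponentsWithStats(mask.astype(np.uint8))
    return [(l==i,st[i],ce[i]) for i in range(1,n) if st[i,4]>=amin and np.hypot(*(ce[i]-near))<r]
def big(mask,near,r):
    c=comps(mask,near,r); return max(c,key=lambda a:a[1][4]) if c else None
def hue(im,name):
    h,s,v=[a.astype(int) for a in cv2.split(cv2.cvtColor(im,cv2.COLOR_RGB2HSV))]
    lo,hi={'red':(170,8),'yellow':(18,34),'green':(45,85),'blue':(98,125)}[name]
    return (((h>=lo)&(h<=hi)) if lo<hi else ((h>=lo)|(h<=hi)))&(s>95)&(v>40)
def outline(m,p,z):
    c=max(cv2.findContours(m.astype(np.uint8),0,1)[0],key=len)
    w=onz(c.reshape(-1,2),p,z); o,r=cv2.minEnclosingCircle(np.float32(w)); return np.array(o),r
E
python3 - <<'E'
from h import *
im=vision.grab_frame('top');p=vision.camera_params('top')
im2=vision.grab_frame('scene');p2=vision.camera_params('scene')
S={'red':((294,153),(295,258)),'green':((149,272),(332,164)),'blue':((293,273),(235,198)),'yellow':((414,260),(141,241))}
L={'blue':((296,144),(294,240)),'yellow':((140,269),(335,145)),'green':((293,271),(234,177)),'red':((424,254),(138,219))}
for n,(a,b) in S.items():
    for i,q,c in((im,p,a),(im2,p2,b)):
        k=big(hue(i,n),c,14)
        print('stand',n, None if k is None else (outline(k[0],q,.013),k[1]))
for n,(a,b) in L.items():
    P=[]
    for i,q,c in((im,p,a),(im2,p2,b)):
        k=big(hue(i,n),c,14)
        if k is None: print(n,'none');continue
        P.append(ray([k[2]],q)); print('lens',n,k[2],k[1],'z.058',onz([k[2]],q,.058))
    if len(P)==2:
        (c1,d1),(c2,d2)=P;d1=d1[0];d2=d2[0]
        s=np.linalg.lstsq(np.c_[d1,-d2],c2-c1,rcond=None)[0];x1=c1+s[0]*d1;x2=c2+s[1]*d2;print('   tri',(x1+x2)/2,np.linalg.norm(x1-x2))
h,s,v=cv2.split(cv2.cvtColor(im,cv2.COLOR_RGB2HSV))
print(v[161,100:200:1][30:92:3],v[161,100])
cr=np.vstack([np.hstack([cv2.resize(im[y-35:y+35,x-45:x+45],None,fx=4,fy=4) for x,y in r]) for r in([(158,161),(294,153)],[(149,272),(414,260)])])
cv2.imwrite('pics/crops.png',np.clip(cr.astype(float)*1.6,0,255).astype(np.uint8)[:,:,::-1])
E
```

```text
stand red ((array([ 0.63043368, -0.01266131]), 0.03465742617845535), array([273, 132,  42,  42, 856], dtype=int32))
stand red ((array([ 0.63845181, -0.0138336 ]), 0.03831671178340912), array([274, 244,  44,  32, 793], dtype=int32))
stand green ((array([0.43569049, 0.20419951]), 0.0337257981300354), array([126, 250,  45,  44, 941], dtype=int32))
stand green ((array([0.44351333, 0.19909656]), 0.03871304169297218), array([316, 155,  32,  20, 339], dtype=int32))
stand blue ((array([ 0.44027853, -0.01540212]), 0.033068809658288956), array([272, 251,  43,  44, 967], dtype=int32))
stand blue ((array([ 0.44877657, -0.01822497]), 0.03751646727323532), array([217, 189,  36,  23, 467], dtype=int32))
stand yellow ((array([ 0.46445593, -0.19902512]), 0.03434968367218971), array([391, 239,  46,  44, 957], dtype=int32))
stand yellow ((array([ 0.47336   , -0.19855967]), 0.039374787360429764), array([121, 226,  42,  32, 652], dtype=int32))
lens blue [295.45864662 145.83458647] [285 134  22  22 266] z.058 [[ 0.62661162 -0.01349831]]
lens blue [294.40909091 235.83333333] [284 227  21  17 264] z.058 [[ 
[... 244 characters left out ...]
76] z.058 [[0.44703033 0.20231909]]
   tri [0.43804144 0.2076453  0.05204066] 0.0032445883974592657
lens green [292.44615385 269.38974359] [282 261  23  20 195] z.058 [[ 0.44269105 -0.01269774]]
lens green [233.81714286 177.54285714] [226 171  17  14 175] z.058 [[ 0.45004827 -0.01689243]]
   tri [ 0.4428456  -0.01314545  0.05300029] 0.0005220388365147192
lens red [421.41693811 254.97068404] [411 244  25  23 307] z.058 [[ 0.46852822 -0.19724672]]
lens red [136.9        221.21071429] [126 211  22  19 280] z.058 [[ 0.48050132 -0.20104032]]
   tri [ 0.46939246 -0.19921716  0.05027292] 0.0009179369801333127
[115 117  84  47  72  72  71  70  70  71  70  73  71  72  71  73  61 118
 117 117 118] 117
```

View pics/crops.png

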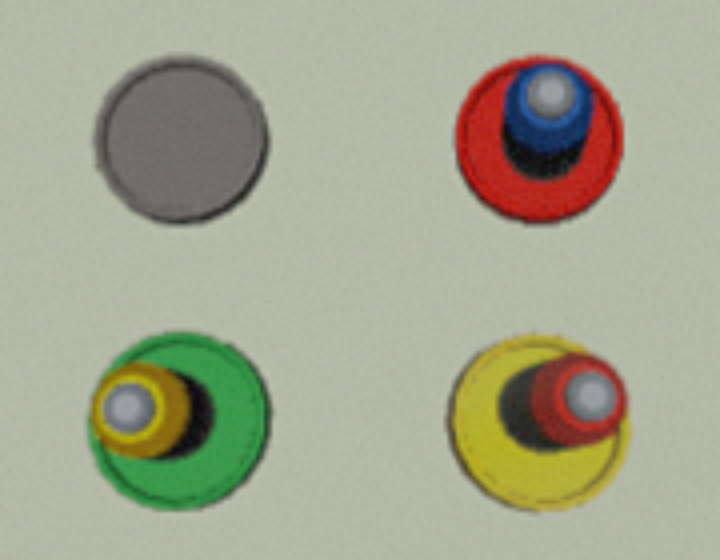

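The crops show four upright objectives. Noses are at about blue (296.5,141), yellow (136,268.5) and red (427,254). The grey cup is clear. Next: the nose tops at z=0.07, the grey stand and the bottle.

```bash
python3 - <<'E'
from h import *
im=vision.grab_frame('top');p=vision.camera_params('top')
h,s,v=[a.astype(int) for a in cv2.split(cv2.cvtColor(im,cv2.COLOR_RGB2HSV))]
for n,c in {'blue':(296.5,141),'yellow':(136,268.5),'green':(293,271),'red':(427,254)}.items():
    yy,xx=np.mgrid[:420,:560]
    k=big((s<80)&(v>70)&(np.hypot(xx-c[0],yy-c[1])<11),c,6)
    print(n,k and (k[2],k[1],onz([k[2]],p,.07)))
k=big((v<92)&(s<60),(158,161),10);print('grey',outline(k[0],p,.013),k[1])
k=big(hue(im,'yellow')|((h>5)&(h<20)&(s>110)),(423,150),10);print('oil',k and (k[2],onz([k[2]],p,.04)))
k=comps((s<40)&(v>130),(431,142),8);print('cap',[(a[2],onz([a[2]],p,.075)) for a in k])
E
```

```text
blue (array([296.2173913 , 140.47826087]), array([291, 136,  12,  10,  92], dtype=int32), array([[ 0.63098385, -0.01393206]]))
yellow (array([135.03703704, 268.34259259]), array([130, 263,  11,  12, 108], dtype=int32), array([[0.43757973, 0.20808583]]))
green (array([293.54330709, 271.21259843]), array([288, 265,  12,  13, 127], dtype=int32), array([[ 0.43955126, -0.01377445]]))
red (array([426.69444444, 253.30555556]), array([421, 248,  12,  12, 108], dtype=int32), array([[ 0.46999132, -0.20097805]]))
grey (array([0.6102671, 0.2019773]), 0.03544861078262329) [ 136  140   45   43 1473]
oil (array([422.55378486, 150.41434263]), array([[ 0.63050934, -0.2091824 ]]))
cap []
```

Request:
send_path --ticks '[0.085,0,0,0,0,0,0]'

```text
time: 0.38
tcp_pos: [0.2332, 0.4981, 0.2312]
orientation: [-0.0, 0.217, 0.976, -0.0]
wrist_force: [1.1, -0.4, 0.4]
width: 0.0847
finger_force: 0.0
```

Units first: shifts go in shares of 62.5 mm and turns go in shares of 2 pi rad. So -0.0366 m is -0.5856, -0.0284 m is -0.4544, -0.146 rad / 6.2832 = -0.0232.

Request:
send_path --ticks '[0.085,0,0,0,0,0,-0.0232,0.085,0,0,0,0,0,-0.0232,0.085,0,0,0,0,0,-0.0232,0.085,-0.4544,-0.5856,0,0,0,0,0.085,-0.4544,-0.5856,0,0,0,0,0.085,-0.4544,-0.5856,0,0,0,0,0.085,-0.4544,-0.5856,0,0,0,0,0.085,-0.4544,-0.5856,0,0,0,0,0.085,-0.4544,-0.5856,0,0,0,0,0.085,-0.4544,-0.5856,0,0,0,0,0.085,-0.4544,-0.5856,0,0,0,0,0.085,-0.4544,-0.5856,0,0,0,0,0.085,-0.4544,-0.5856,0,0,0,0,0.085,-0.4544,-0.5856,0,0,0,0,0.085,-0.4544,-0.5856,0,0,0,0,0.085,-0.4544,-0.5856,0,0,0,0,0.085,-0.4544,-0.5856,0,0,0,0,0.085,0,0,0,0,0,0]' --clamp_n 40

```text
time: 2.62
tcp_pos: [0.6317, -0.0166, 0.2303]
orientation: [-0.0, 0.001, 1.0, -0.0]
wrist_force: [0.0, -0.3, -1.8]
width: 0.0848
finger_force: 0.0
```

```bash
python3 - <<'E'
from h import *
print(telemetry.observe()['joint_positions'])
im=vision.grab_frame('wrist');cv2.imwrite('pics/w1.png',im[:,:,::-1])
p=vision.camera_params('wrist')
print(cv2.projectPoints(np.array([[.631,-.014,.07],[.631,-.013,.013]]),cv2.Rodrigues(p['R'])[0],p['t'],p['mtx'],p['dist'])[0])
E
```

```text
[-8.41887919e-02  4.86524757e-01  1.26583248e+00 -2.45757361e-04
  1.39012397e+00 -1.65221750e+00]
[[[282.94030506 191.96998362]]

 [[283.39755445 179.53518112]]]
```

View pics/w1.png

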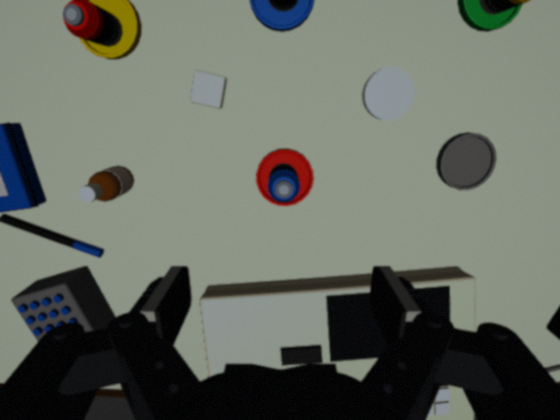

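The wrist view shows the blue nose at about (284,185) and the red rim centre at about (285,177), a few pixels above the predictions. I'll measure it properly.

```bash
cat >> h.py <<'E'
def nose(im,c,r=13):
    h,s,v=[a.astype(int) for a in cv2.split(cv2.cvtColor(im,cv2.COLOR_RGB2HSV))]
    yy,xx=np.mgrid[:420,:560]
    return big((s<80)&(v>70)&(np.hypot(xx-c[0],yy-c[1])<r),c,9)
E
python3 - <<'E'
from h import *
im=vision.grab_frame('wrist');p=vision.camera_params('wrist')
k=nose(im,(284,185));print(k[2],k[1],onz([k[2]],p,.07))
for n,c in {'red':(285,177),'blue':(282,0),'yellow':(108,24)}.items():
    k=big(hue(im,n),c,25); print(n,k and (k[1],outline(k[0],p,.013)))
h,s,v=cv2.split(cv2.cvtColor(im,cv2.COLOR_RGB2HSV))
k=big((v<92)&(s<60),(466,161),15);print('grey',k and (outline(k[0],p,.013),k[1]))
E
```

```text
[281.87192118 189.31527094] [274 182  16  16 203] [[ 0.62806533 -0.01410198]]
red (array([ 255,  149,   57,   58, 1613], dtype=int32), (array([ 0.62933439, -0.0122136 ]), 0.03387933224439621))
blue (array([ 249,    0,   64,   31, 1281], dtype=int32), (array([ 0.44717297, -0.01539383]), 0.031929295510053635))
yellow (array([  78,    0,   62,   59, 1769], dtype=int32), (array([ 0.46750689, -0.19663006]), 0.034767068922519684))
grey ((array([0.60965848, 0.19858241]), 0.03584872931241989), array([ 435,  133,   59,   57, 2639], dtype=int32))
```

To row units: 0.03 m is 0.48, 0.019 m is 0.304.

Request:
send_path --ticks '[0.085,0.032,0.0416,0.48,0,0,0,0.085,0,0,0.48,0,0,0,0.085,0,0,0.48,0,0,0,0.085,0,0,0.48,0,0,0,0.085,0,0,0.48,0,0,0,0.085,0,0,0.304,0,0,0,0.085,0,0,0.304,0,0,0,0.085,0,0,0.304,0,0,0,0.085,0,0,0,0,0,0,0.05,0,0,0,0,0,0,0.05,0,0,0,0,0,0,0.05,0,0,0,0,0,0,0.04,0,0,0,0,0,0,0.04,0,0,0,0,0,0,0.03,0,0,0,0,0,0,0.03,0,0,0,0,0,0,0.03,0,0,0,0,0,0,0.03,0,0,0,0,0,0]' --clamp_n 40

```text
time: 4.97
tcp_pos: [0.629, -0.0116, 0.0245]
orientation: [0.0, -0.0, 1.0, -0.0]
wrist_force: [-0.6, 0.1, 5.0]
width: 0.0328
finger_force: 40.0
```

To row units: 0.035 m is 0.56, -0.025 m is -0.4.

Request:
send_path --ticks '[0.03,0,0,-0.16,0,0,0,0.03,0,0,-0.32,0,0,0,0.03,0,0,-0.4,0,0,0,0.03,0,0,-0.4,0,0,0,0.03,0.048,0.56,0,0,0,0,0.03,0.048,0.56,0,0,0,0,0.03,0.048,0.56,0,0,0,0,0.03,0.048,0.56,0,0,0,0,0.03,0.048,0.56,0,0,0,0,0.03,0.048,0.56,0,0,0,0,0.03,0,0,0,0,0,0,0.03,0,0,0,0,0,0]'

```text
time: 6.48
tcp_pos: [0.611, 0.198, 0.105]
orientation: [0.0, -0.0, 1.0, -0.0]
wrist_force: [-0.9, -0.8, -1.8]
width: 0.0329
finger_force: 40.1
```

```bash
python3 - <<'E'
from h import *
cv2.imwrite('pics/s2.png',vision.grab_frame('scene')[:,:,::-1])
E
```

```text
(no output)
```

View pics/s2.png

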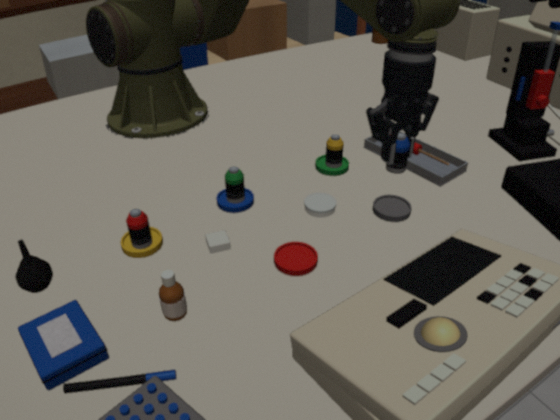

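The scene view shows blue held upright at (401,150) above the grey stand at (392,208), with the red stand empty at (296,258). Now I'll lower it.

To row units: 0.03 m is 0.48, 0.025 m is 0.4.

Request:
send_path --ticks '[0.03,0,0.016,0.48,0,0,0,0.03,0,0.016,0.4,0,0,0,0.03,0,0,0.192,0,0,0,0.03,0,0,0.096,0,0,0,0.03,0,0,0.048,0,0,0,0.03,0,0,0.032,0,0,0,0.03,0,0,0.024,0,0,0,0.03,0,0,0,0,0,0,0.03,0,0,0,0,0,0]'

```text
time: 7.65
tcp_pos: [0.6109, 0.2004, 0.025]
orientation: [0.0, -0.0, 1.0, 0.0]
wrist_force: [0.5, -0.9, -1.4]
width: 0.0326
finger_force: 40.1
```

To row units: 0.0008 m is 0.0128.

Request:
send_path --ticks '[0.03,0,0,0.0128,0,0,0,0.03,0,0,0,0,0,0]'

```text
time: 7.9
tcp_pos: [0.611, 0.2004, 0.0246]
orientation: [0.0, -0.0, 1.0, 0.0]
wrist_force: [-2.2, -0.6, 3.8]
width: 0.033
finger_force: 40.6
```

Request:
send_path --ticks '[0.03,0,0,0.0096,0,0,0,0.03,0,0,0,0,0,0]'

```text
time: 8.15
tcp_pos: [0.6111, 0.2005, 0.0245]
orientation: [0.0, -0.0, 1.0, 0.0]
wrist_force: [-4.6, -2.1, 11.4]
width: 0.033
finger_force: 41.3
```

To row units: -0.035 m is -0.56, -0.03 m is -0.48.

Request:
send_path --ticks '[0.036,0,0,-0.008,0,0,0,0.04,0,0,0,0,0,0,0.05,0,0,0,0,0,0,0.085,0,0,0,0,0,0,0.085,0,0,0,0,0,0,0.085,0,0,0,0,0,0,0.085,0,0,-0.16,0,0,0,0.085,0,0,-0.48,0,0,0,0.085,0,0,-0.56,0,0,0,0.085,0,0,-0.56,0,0,0,0.085,0,0,0,0,0,0]'

```text
time: 9.52
tcp_pos: [0.6121, 0.2008, 0.1378]
orientation: [0.003, -0.0, 1.0, 0.001]
wrist_force: [0.9, -0.4, 0.3]
width: 0.0848
finger_force: 0.0
```

```bash
python3 - <<'E'
from h import *
im=vision.grab_frame('wrist');cv2.imwrite('pics/w3.png',im[:,:,::-1])
E
```

```text
(no output)
```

View pics/w3.png

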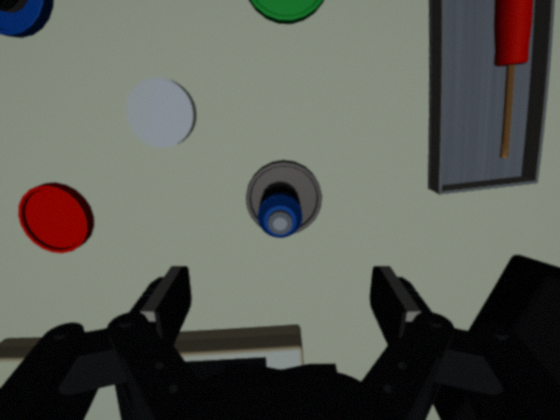

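To row units: -0.0365 m is -0.584, 0.0128 m is 0.2048.

Request:
send_path --ticks '[0.085,0.2048,-0.584,0,0,0,0,0.085,0.2048,-0.584,0,0,0,0,0.085,0.2048,-0.584,0,0,0,0,0.085,0.2048,-0.584,0,0,0,0,0.085,0.2048,-0.584,0,0,0,0,0.085,0.2048,-0.584,0,0,0,0,0.085,0.2048,-0.584,0,0,0,0,0.085,0.2048,-0.584,0,0,0,0,0.085,0.2048,-0.584,0,0,0,0,0.085,0.2048,-0.584,0,0,0,0,0.085,0.2048,-0.584,0,0,0,0,0.085,0,0,0,0,0,0,0.085,0,0,0,0,0,0]'

```text
time: 11.2
tcp_pos: [0.4699, -0.2007, 0.1334]
orientation: [-0.0, 0.0, 1.0, 0.0]
wrist_force: [-0.2, 0.5, 0.1]
width: 0.0854
finger_force: 0.0
```

The wrist view shows blue upright inside the grey cup, nose at (280,222). Now I'll descend on red and grip it.

To row units: 0.03 m is 0.48, 0.025 m is 0.4.

Request:
send_path --ticks '[0.085,0,0,0.48,0,0,0,0.085,0,0,0.48,0,0,0,0.085,0,0,0.4,0,0,0,0.085,0,0,0.24,0,0,0,0.085,0,0,0.144,0,0,0,0.085,0,0,0,0,0,0,0.05,0,0,0,0,0,0,0.05,0,0,0,0,0,0,0.05,0,0,0,0,0,0,0.04,0,0,0,0,0,0,0.04,0,0,0,0,0,0,0.03,0,0,0,0,0,0,0.03,0,0,0,0,0,0,0.03,0,0,0,0,0,0,0.03,0,0,0,0,0,0]' --clamp_n 40

```text
time: 13.08
tcp_pos: [0.4702, -0.2012, 0.0251]
orientation: [0.0, -0.0, 1.0, -0.0]
wrist_force: [-1.2, -0.6, 5.5]
width: 0.0329
finger_force: 40.0
```

To row units: 0.0314 m is 0.5024, -0.0267 m is -0.4272.

Request:
send_path --ticks '[0.03,0,0,-0.16,0,0,0,0.03,0,0,-0.32,0,0,0,0.03,0,0,-0.4,0,0,0,0.03,0,0,-0.4,0,0,0,0.03,-0.4272,0.5024,0,0,0,0,0.03,-0.4272,0.5024,0,0,0,0,0.03,-0.4272,0.5024,0,0,0,0,0.03,-0.4272,0.5024,0,0,0,0,0.03,-0.4272,0.5024,0,0,0,0,0.03,-0.4272,0.5024,0,0,0,0,0.03,0,0,0,0,0,0,0.03,0,0,0,0,0,0]'

```text
time: 14.58
tcp_pos: [0.6298, -0.0129, 0.1047]
orientation: [-0.0, -0.0, 1.0, -0.0]
wrist_force: [-0.5, 0.3, -2.2]
width: 0.033
finger_force: 40.1
```

To row units: 0.03 m is 0.48, 0.025 m is 0.4.

Request:
send_path --ticks '[0.03,0,0,0.48,0,0,0,0.03,0,0,0.4,0,0,0,0.03,0,0,0.192,0,0,0,0.03,0,0,0.096,0,0,0,0.03,0,0,0.048,0,0,0,0.03,0,0,0.032,0,0,0,0.03,0,0,0.016,0,0,0,0.03,0,0,0,0,0,0,0.03,0,0,0,0,0,0]'

```text
time: 15.7
tcp_pos: [0.6303, -0.0127, 0.026]
orientation: [0.0, -0.0, 1.0, 0.0]
wrist_force: [0.1, 0.8, -1.5]
width: 0.0329
finger_force: 40.1
```

To row units: 0.0008 m is 0.0128.

Request:
send_path --ticks '[0.03,0,0,0.0128,0,0,0,0.03,0,0,0,0,0,0]'

```text
time: 15.95
tcp_pos: [0.6303, -0.0127, 0.0252]
orientation: [0.0, -0.0, 1.0, -0.0]
wrist_force: [0.0, 0.2, -0.9]
width: 0.0328
finger_force: 40.2
```

Request:
send_path --ticks '[0.03,0,0,0.008,0,0,0,0.03,0,0,0,0,0,0]'

```text
time: 16.2
tcp_pos: [0.6304, -0.0127, 0.0251]
orientation: [0.0, -0.0, 1.0, -0.0]
wrist_force: [-2.3, 1.0, 5.7]
width: 0.0332
finger_force: 40.7
```

To row units: -0.035 m is -0.56, 0.0315 m is 0.504.

Request:
send_path --ticks '[0.036,0,0,0,0,0,0,0.04,0,0,0,0,0,0,0.05,0,0,0,0,0,0,0.085,0,0,0,0,0,0,0.085,0,0,0,0,0,0,0.085,0,0,0,0,0,0,0.085,0,0,-0.16,0,0,0,0.085,0,0,-0.48,0,0,0,0.085,0,0,-0.56,0,0,0,0.085,0,0,-0.56,0,0,0,0.085,0.44,0.504,0,0,0,0,0.085,0.44,0.504,0,0,0,0,0.085,0.44,0.504,0,0,0,0,0.085,0.44,0.504,0,0,0,0,0.085,0.44,0.504,0,0,0,0,0.085,0.44,0.504,0,0,0,0,0.085,0.44,0.504,0,0,0,0,0.085,0,0,0,0,0,0,0.085,0,0,0,0,0,0]'

```text
time: 18.58
tcp_pos: [0.4381, 0.2077, 0.1352]
orientation: [0.001, -0.0, 1.0, 0.0]
wrist_force: [0.2, 0.3, 0.5]
width: 0.0848
finger_force: 0.0
```

```bash
python3 - <<'E'
from h import *
im=vision.grab_frame('wrist');p=vision.camera_params('wrist')
q=cv2.projectPoints(np.array([[.4378,.208,.07]]),cv2.Rodrigues(p['R'])[0],p['t'],p['mtx'],p['dist'])[0].ravel()
k=nose(im,q,18);print(q,k and (k[2],k[1],onz([k[2]],p,.07)))
cv2.imwrite('pics/s4.png',vision.grab_frame('scene')[:,:,::-1])
E
```

```text
[283.2932618  225.88777839] (array([280.95488722, 222.9924812 ]), array([270, 213,  23,  21, 399], dtype=int32), array([[0.43564478, 0.20636653]]))
```

View pics/s4.png

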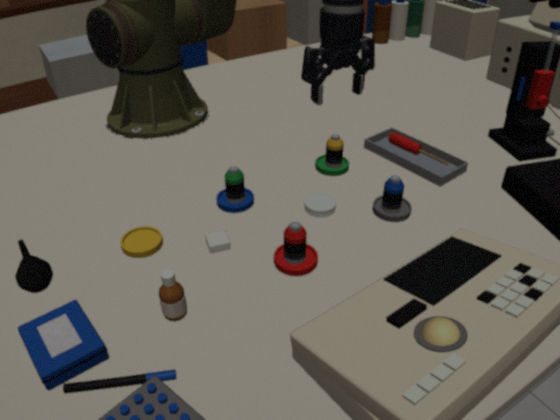

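Red stands in its own stand (295,250) and blue is upright on grey (394,198). The yellow stand (142,241) is empty. Next I'll grip yellow.

To row units: 0.03 m is 0.48, 0.001 m is 0.016.

Request:
send_path --ticks '[0.085,0.016,-0.008,0.48,0,0,0,0.085,0,0,0.48,0,0,0,0.085,0,0,0.4,0,0,0,0.085,0,0,0.24,0,0,0,0.085,0,0,0.16,0,0,0,0.085,0,0,0,0,0,0,0.05,0,0,0,0,0,0,0.05,0,0,0,0,0,0,0.05,0,0,0,0,0,0,0.04,0,0,0,0,0,0,0.04,0,0,0,0,0,0,0.03,0,0,0,0,0,0,0.03,0,0,0,0,0,0,0.03,0,0,0,0,0,0,0.03,0,0,0,0,0,0]'

```text
time: 20.55
tcp_pos: [0.4368, 0.2073, 0.0248]
orientation: [0.0, -0.0, 1.0, 0.0]
wrist_force: [-1.3, -0.2, 6.3]
width: 0.0327
finger_force: 39.7
```

To row units: -0.0368 m is -0.5888, -0.0026 m is -0.0416.

Request:
send_path --ticks '[0.03,0,0,-0.16,0,0,0,0.03,0,0,-0.32,0,0,0,0.03,0,0,-0.48,0,0,0,0.03,0,0,-0.48,0,0,0,0.03,0,0,-0.32,0,0,0,0.03,-0.0416,-0.5888,0,0,0,0,0.03,-0.0416,-0.5888,0,0,0,0,0.03,-0.0416,-0.5888,0,0,0,0,0.03,-0.0416,-0.5888,0,0,0,0,0.03,-0.0416,-0.5888,0,0,0,0,0.03,-0.0416,-0.5888,0,0,0,0,0.03,-0.0416,-0.5888,0,0,0,0,0.03,-0.0416,-0.5888,0,0,0,0,0.03,-0.0416,-0.5888,0,0,0,0,0.03,-0.0416,-0.5888,0,0,0,0,0.03,-0.0416,-0.5888,0,0,0,0,0.03,0,0,0,0,0,0,0.03,0,0,0,0,0,0]'

```text
time: 22.8
tcp_pos: [0.4652, -0.1971, 0.1346]
orientation: [-0.0, -0.0, 1.0, 0.0]
wrist_force: [0.2, -0.1, -2.6]
width: 0.0332
finger_force: 40.1
```

To row units: 0.03 m is 0.48, 0.025 m is 0.4.

Request:
send_path --ticks '[0.03,0,0,0.48,0,0,0,0.03,0,0,0.48,0,0,0,0.03,0,0,0.4,0,0,0,0.03,0,0,0.192,0,0,0,0.03,0,0,0.096,0,0,0,0.03,0,0,0.048,0,0,0,0.03,0,0,0.032,0,0,0,0.03,0,0,0.016,0,0,0,0.03,0,0,0,0,0,0,0.03,0,0,0,0,0,0]'

```text
time: 24.05
tcp_pos: [0.4654, -0.1976, 0.0257]
orientation: [0.0, -0.0, 1.0, -0.0]
wrist_force: [1.0, 0.2, -2.2]
width: 0.0328
finger_force: 40.2
```

To row units: 0.0008 m is 0.0128.

Request:
send_path --ticks '[0.03,0,0,0.0128,0,0,0,0.03,0,0,0,0,0,0]'

```text
time: 24.3
tcp_pos: [0.4655, -0.1976, 0.0248]
orientation: [0.0, -0.0, 1.0, -0.0]
wrist_force: [0.4, -0.9, -0.3]
width: 0.033
finger_force: 40.3
```

Request:
send_path --ticks '[0.03,0,0,0.008,0,0,0,0.03,0,0,0,0,0,0]'

```text
time: 24.55
tcp_pos: [0.4655, -0.1976, 0.0248]
orientation: [0.0, -0.0, 1.0, -0.0]
wrist_force: [-3.2, 0.4, 7.0]
width: 0.033
finger_force: 41.2
```

To row units: 0.0368 m is 0.5888, 0.0051 m is 0.0816.

Request:
send_path --ticks '[0.036,0,0,0,0,0,0,0.04,0,0,0,0,0,0,0.05,0,0,0,0,0,0,0.085,0,0,0,0,0,0,0.085,0,0,0,0,0,0,0.085,0,0,0,0,0,0,0.085,0,0,-0.16,0,0,0,0.085,0,0,-0.48,0,0,0,0.085,0,0,-0.56,0,0,0,0.085,0,0,-0.56,0,0,0,0.085,0.0816,0.5888,0,0,0,0,0.085,0.0816,0.5888,0,0,0,0,0.085,0.0816,0.5888,0,0,0,0,0.085,0.0816,0.5888,0,0,0,0,0.085,0.0816,0.5888,0,0,0,0,0.085,0,0,0,0,0,0,0.085,0,0,0,0,0,0]'

```text
time: 26.68
tcp_pos: [0.4401, -0.0139, 0.1348]
orientation: [0.0, -0.0, 1.0, -0.0]
wrist_force: [-0.1, -0.4, 0.5]
width: 0.0849
finger_force: 0.0
```

```bash
python3 - <<'E'
from h import *
im=vision.grab_frame('wrist');p=vision.camera_params('wrist')
q=cv2.projectPoints(np.array([[.440,-.0137,.07]]),cv2.Rodrigues(p['R'])[0],p['t'],p['mtx'],p['dist'])[0].ravel()
k=nose(im,q,18);print(q,k and (k[2],k[1],onz([k[2]],p,.07)))
cv2.imwrite('pics/s5.png',vision.grab_frame('scene')[:,:,::-1])
E
```

```text
[283.02892051 226.64838379] (array([280.78172589, 223.74619289]), array([269, 213,  24,  22, 394], dtype=int32), array([[ 0.43784046, -0.01526795]]))
```

View pics/s5.png

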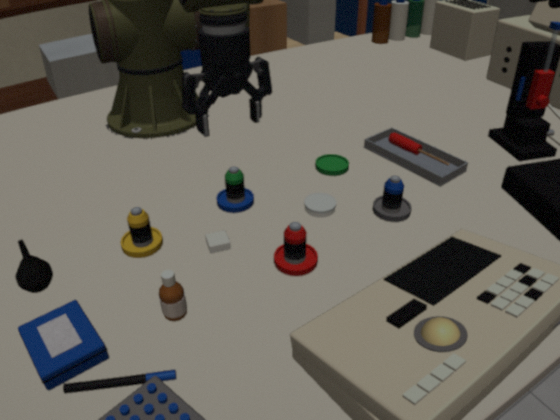

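Yellow now stands in its own stand (140,232), green is still on blue (235,188), and the green stand (332,164) is empty. Next I'll grip green.

To row units: 0.03 m is 0.48, 0.025 m is 0.4.

Request:
send_path --ticks '[0.085,0.016,-0.008,0.48,0,0,0,0.085,0,0,0.48,0,0,0,0.085,0,0,0.4,0,0,0,0.085,0,0,0.24,0,0,0,0.085,0,0,0.16,0,0,0,0.085,0,0,0,0,0,0,0.05,0,0,0,0,0,0,0.05,0,0,0,0,0,0,0.05,0,0,0,0,0,0,0.04,0,0,0,0,0,0,0.04,0,0,0,0,0,0,0.03,0,0,0,0,0,0,0.03,0,0,0,0,0,0,0.03,0,0,0,0,0,0,0.03,0,0,0,0,0,0]'

```text
time: 28.65
tcp_pos: [0.439, -0.0141, 0.0245]
orientation: [0.0, -0.0, 1.0, -0.0]
wrist_force: [-2.4, -0.8, 5.9]
width: 0.0331
finger_force: 39.5
```

To row units: 0.0363 m is 0.5808, 0.0005 m is 0.008.

Request:
send_path --ticks '[0.03,0,0,-0.16,0,0,0,0.03,0,0,-0.32,0,0,0,0.03,0,0,-0.4,0,0,0,0.03,0,0,-0.4,0,0,0,0.03,0.008,0.5808,0,0,0,0,0.03,0.008,0.5808,0,0,0,0,0.03,0.008,0.5808,0,0,0,0,0.03,0.008,0.5808,0,0,0,0,0.03,0.008,0.5808,0,0,0,0,0.03,0.008,0.5808,0,0,0,0,0.03,0,0,0,0,0,0,0.03,0,0,0,0,0,0]'

```text
time: 30.15
tcp_pos: [0.4356, 0.2035, 0.1044]
orientation: [-0.0, -0.0, 1.0, -0.0]
wrist_force: [-0.1, 0.2, -2.3]
width: 0.033
finger_force: 40.3
```

To row units: 0.03 m is 0.48, 0.025 m is 0.4.

Request:
send_path --ticks '[0.03,0,0,0.48,0,0,0,0.03,0,0,0.4,0,0,0,0.03,0,0,0.192,0,0,0,0.03,0,0,0.096,0,0,0,0.03,0,0,0.048,0,0,0,0.03,0,0,0.032,0,0,0,0.03,0,0,0.016,0,0,0,0.03,0,0,0,0,0,0,0.03,0,0,0,0,0,0]'

```text
time: 31.28
tcp_pos: [0.4359, 0.2038, 0.0254]
orientation: [0.0, -0.0, 1.0, 0.0]
wrist_force: [0.4, 1.0, -1.6]
width: 0.0327
finger_force: 40.3
```

To row units: 0.0008 m is 0.0128.

Request:
send_path --ticks '[0.03,0,0,0.0128,0,0,0,0.03,0,0,0,0,0,0]'

```text
time: 31.52
tcp_pos: [0.4359, 0.2038, 0.0245]
orientation: [0.0, -0.0, 1.0, 0.0]
wrist_force: [-0.5, 0.2, -0.5]
width: 0.0329
finger_force: 40.4
```

Request:
send_path --ticks '[0.03,0,0,0.0064,0,0,0,0.03,0,0,0,0,0,0]'

```text
time: 31.78
tcp_pos: [0.4359, 0.2038, 0.0245]
orientation: [0.0, -0.0, 1.0, 0.0]
wrist_force: [-2.5, -1.4, 6.0]
width: 0.0333
finger_force: 41.2
```

To row units: -0.035 m is -0.56, -0.0007 m is -0.0112.

Request:
send_path --ticks '[0.036,0,0,0,0,0,0,0.04,0,0,0,0,0,0,0.05,0,0,0,0,0,0,0.085,0,0,0,0,0,0,0.085,0,0,0,0,0,0,0.085,0,0,0,0,0,0,0.085,0,0,-0.16,0,0,0,0.085,0,0,-0.48,0,0,0,0.085,0,0,-0.56,0,0,0,0.085,0,0,-0.56,0,0,0,0.085,-0.56,-0.0112,0,0,0,0,0.085,-0.56,-0.0112,0,0,0,0,0.085,-0.56,-0.0112,0,0,0,0,0.085,-0.56,-0.0112,0,0,0,0,0.085,-0.56,-0.0112,0,0,0,0,0.085,0,0,0,0,0,0,0.085,0,0,0,0,0,0]'

```text
time: 33.9
tcp_pos: [0.6103, 0.2003, 0.1343]
orientation: [-0.0, -0.0, 1.0, -0.0]
wrist_force: [0.7, 0.5, 0.4]
width: 0.0851
finger_force: 0.0
```

```bash
python3 - <<'E'
from h import *
im=vision.grab_frame('wrist');p=vision.camera_params('wrist')
q=cv2.projectPoints(np.array([[.611,.2005,.07]]),cv2.Rodrigues(p['R'])[0],p['t'],p['mtx'],p['dist'])[0].ravel()
k=nose(im,q,18);print(q,k and (k[2],k[1],onz([k[2]],p,.07)))
cv2.imwrite('pics/s6.png',vision.grab_frame('scene')[:,:,::-1])
E
```

```text
[282.50624932 228.05638955] (array([280.2915601 , 227.37084399]), array([269, 217,  23,  22, 391], dtype=int32), array([[0.61048865, 0.19895439]]))
```

View pics/s6.png

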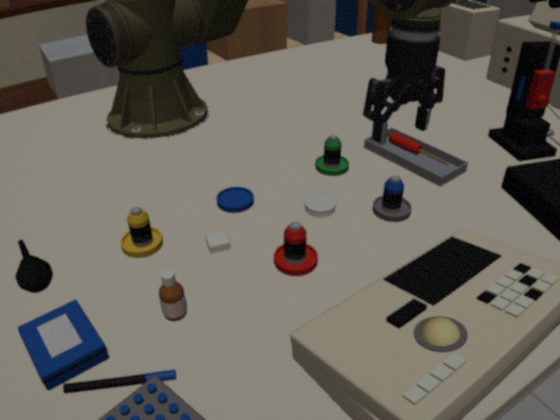

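Green is upright in its own stand (333,154) and the blue stand (235,199) is empty. Next I'll grip blue on the grey stand.

Request:
send_path --ticks '[0.085,0,0,0.48,0,0,0,0.085,0,0,0.48,0,0,0,0.085,0,0,0.4,0,0,0,0.085,0,0,0.24,0,0,0,0.085,0,0,0.152,0,0,0,0.085,0,0,0,0,0,0,0.05,0,0,0,0,0,0,0.05,0,0,0,0,0,0,0.05,0,0,0,0,0,0,0.04,0,0,0,0,0,0,0.04,0,0,0,0,0,0,0.03,0,0,0,0,0,0,0.03,0,0,0,0,0,0,0.03,0,0,0,0,0,0,0.03,0,0,0,0,0,0]'

```text
time: 35.88
tcp_pos: [0.611, 0.2003, 0.0248]
orientation: [0.0, -0.0, 1.0, 0.0]
wrist_force: [0.6, 0.7, 3.3]
width: 0.0328
finger_force: 39.8
```

To row units: -0.0307 m is -0.4912, 0.0243 m is 0.3888.

Request:
send_path --ticks '[0.03,0,0,-0.16,0,0,0,0.03,0,0,-0.32,0,0,0,0.03,0,0,-0.4,0,0,0,0.03,0,0,-0.4,0,0,0,0.03,0.3888,-0.4912,0,0,0,0,0.03,0.3888,-0.4912,0,0,0,0,0.03,0.3888,-0.4912,0,0,0,0,0.03,0.3888,-0.4912,0,0,0,0,0.03,0.3888,-0.4912,0,0,0,0,0.03,0.3888,-0.4912,0,0,0,0,0.03,0.3888,-0.4912,0,0,0,0,0.03,0,0,0,0,0,0,0.03,0,0,0,0,0,0]'

```text
time: 37.5
tcp_pos: [0.4414, -0.0145, 0.1056]
orientation: [0.001, 0.0, 1.0, -0.0]
wrist_force: [-0.0, 0.8, -2.2]
width: 0.033
finger_force: 40.1
```

To row units: 0.03 m is 0.48, 0.025 m is 0.4.

Request:
send_path --ticks '[0.03,0,0,0.48,0,0,0,0.03,0,0,0.4,0,0,0,0.03,0,0,0.192,0,0,0,0.03,0,0,0.096,0,0,0,0.03,0,0,0.048,0,0,0,0.03,0,0,0.032,0,0,0,0.03,0,0,0.016,0,0,0,0.03,0,0,0,0,0,0,0.03,0,0,0,0,0,0]'

```text
time: 38.62
tcp_pos: [0.4408, -0.0147, 0.0257]
orientation: [0.0, -0.0, 1.0, -0.0]
wrist_force: [-0.0, -0.4, -2.2]
width: 0.0329
finger_force: 40.1
```

To row units: 0.0008 m is 0.0128.

Request:
send_path --ticks '[0.03,0,0,0.0128,0,0,0,0.03,0,0,0,0,0,0]'

```text
time: 38.88
tcp_pos: [0.4408, -0.0147, 0.0248]
orientation: [0.0, -0.0, 1.0, 0.0]
wrist_force: [-0.8, 0.0, -1.2]
width: 0.0329
finger_force: 40.1
```

To row units: 0.0005 m is 0.008.

Request:
send_path --ticks '[0.03,0,0,0.008,0,0,0,0.03,0,0,0,0,0,0]'

```text
time: 39.12
tcp_pos: [0.4409, -0.0146, 0.0247]
orientation: [0.0, -0.0, 1.0, -0.0]
wrist_force: [-4.1, -0.1, 7.7]
width: 0.0328
finger_force: 41.1
```

To row units: -0.04 m is -0.64, -0.035 m is -0.56.

Request:
send_path --ticks '[0.036,0,0,0,0,0,0,0.04,0,0,0,0,0,0,0.05,0,0,0,0,0,0,0.085,0,0,0,0,0,0,0.085,0,0,0,0,0,0,0.085,0,0,0,0,0,0,0.085,0,0,-0.16,0,0,0,0.085,0,0,-0.48,0,0,0,0.085,0,0,-0.56,0,0,0,0.085,0,0,-0.56,0,0,0,0.085,0.32,0,-0.64,0,0,0,0.085,0.32,0,-0.64,0,0,0,0.085,0.32,0,0,0,0,0,0.085,0.32,0,0,0,0,0,0.085,0,0,0,0,0,0,0.085,0,0,0,0,0,0]'

```text
time: 41.12
tcp_pos: [0.3613, -0.0147, 0.2147]
orientation: [0.0, -0.0, 1.0, -0.0]
wrist_force: [-0.0, 0.2, 1.0]
width: 0.0852
finger_force: 0.0
```

```bash
python3 - <<'E'
from h import *
im=vision.grab_frame('top');p=vision.camera_params('top')
cv2.imwrite('pics/t7.png',im[:,:,::-1])
cv2.imwrite('pics/s7.png',vision.grab_frame('scene')[:,:,::-1])
S={'red':(.630,-.0125),'green':(.436,.204),'blue':(.4405,-.015),'yellow':(.465,-.198)}
for n,(x,y) in S.items():
    q=cv2.projectPoints(np.array([[x,y,.07]]),cv2.Rodrigues(p['R'])[0],p['t'],p['mtx'],p['dist'])[0].ravel()
    k=nose(im,q,11);print(n,q,k and (k[2],onz([k[2]],p,.07)))
E
```

```text
red [295.23364816 141.09130261] (array([295.82524272, 141.14563107]), array([[ 0.62994138, -0.01337361]]))
green [137.87567385 269.55628697] (array([138.30769231, 269.22222222]), array([[0.43647843, 0.20343616]]))
blue [294.43003389 270.55530431] (array([294.536, 269.064]), array([[ 0.44257981, -0.0151089 ]]))
yellow [424.68463771 256.79032316] (array([424.60330579, 255.90909091]), array([[ 0.46623674, -0.19792475]]))
```

View pics/t7.png

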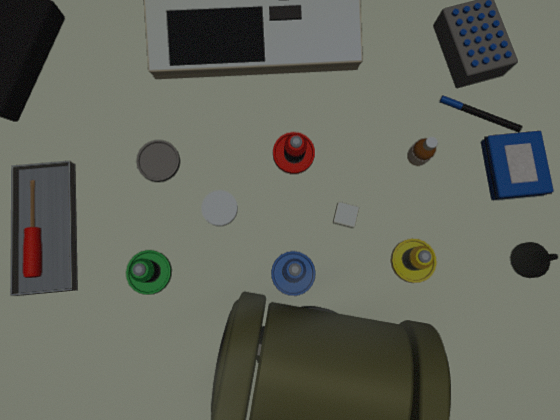

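View pics/s7.png

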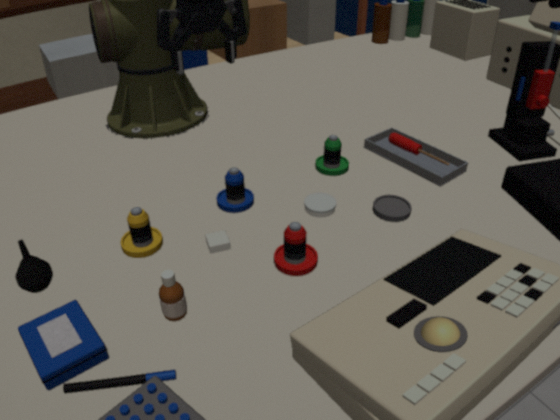

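Both views show each objective upright in the stand of its own colour. The grey stand (158,161 in the top view) is empty and the bottle (424,150) has not moved. The gripper is well clear.

```bash
python3 -c "
from rig import ticket; print(ticket.sign_off())"
```

```text
the job is handed in; nothing more can be done
None
```

The job is handed in: each of the four objectives stands upright in the stand of its own colour, the grey stand is empty again, and the bottle is where it was; robot time was about 41 s of the 125 s allowed.

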